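# Lock the inspection fixture's gate arm with its pin

### The arm

A 6-joint arm with a two-finger parallel gripper is mounted at the origin on the work surface. World frame = base frame: x ahead of the robot, y to its left, z up, the work surface at z = 0. Lengths are in m, angles in rad, forces in N, time in s.
With the tool pointing down it reaches from about 0.275 to 0.825 m from the base axis. Payload 4.9 kg.
Tool frame: the origin (TCP) lies midway between the tips of the shut fingers; the grasp point (between the pads) lies 19 mm behind it (bot.grip_depth is the distance from the TCP to the grasp point, in m); z points along the fingers, y is the line along which they close (so a half turn about z gives the same grasp; the last joint's range is limited). The gripper opens to 85 mm and grips with 20 to 120 N. Pads are 22 mm wide; open, the fingers measure 114 mm over their backs; the gripper's body (76 mm by 85 mm) begins 54 mm behind the grasp point. The pads swing forward as they close: fully open they stand 13 mm farther back than shut.
Start: joints at [-1.433, 0.326, -0.193, 1.052, 0, 1.437], TCP at [0.148, -0.53, 0.231] pointing down, gripper open.
Joint ranges: [-2.65, 2.65], [-0.97, 1.79], [-1.3, 1.35], [-1.93, 2.1], [-1.47, 1.37], [-3.14, 3.14]. Speed limits (rad/s): [2.57, 2.57, 3.14, 3.14, 3.14, 3.14].

### API

Orientations are given as a unit quaternion [w, x, y, z].
In Python, from cell import bot gives the robot as it stands. Calls block until the motion is done:
- bot.move_pose(position, orientation): joint-space move of the TCP to a pose.
- bot.move_linear(position, speed=0.15, rotation=None, until_force=None): straight line of the TCP; rotation=None keeps the orientation; speed is the mean speed in m/s. With until_force (N) it stops when the force on the tool has changed by that much, and returns True; else False.
- bot.goto_joints(angles): joint-space move.
- bot.set_gripper(opening, grasp_force=None): opening from 0.0 (shut) to 1.0 (fully open); grasp_force is the grip in N (None keeps the last); returns when the fingers have stopped.
- bot.wait(seconds).
- bot.solve_ik(position, orientation): joint angles nearest the present ones, or None.
- bot.camera(name): name is "scene" or "top" or "wrist"; returns the picture (480x640x3 uint8, red, green, blue); there is no depth.
- bot.calibration(name): a dict with "mtx" (3x3 intrinsics, pixels), "k1" (the pictures are not rectified: a ray, as slopes to the right and down, at radius r is drawn at 1 + k1 r^2 times it, then the intrinsics apply), "extrinsics" (4x4, takes a point from world to camera coordinates); the wrist camera has in their place "hand_eye" (4x4, takes a point from camera to tool coordinates, whose origin is the TCP and whose axes are the flange's). Camera axes: x right, y down, z forward; pixel columns grow to the right and rows downward; lengths in m; the calibration is good to about 2 mm. A picture is of the moment at which its call begins: read the wrist's pose just before it. calibration takes no time and is no camera call.
A pose or a line that the arm cannot do raises bot.PlanningError and nothing moves.
- bot.close_job(): hands the job in; it is judged then, once.
Trained networks look in the newest picture that a camera, given by its name, has taken for a name from the list of things; names that differ only in an ending like _2 or _b are one class to them, and where a whole thing is asked for, a point or a joint stands for the part that bears it (a point fixed in the world has none). Each returns a list of dicts, best first, with "confidence" (0 to 1); they miss things now and then, are a little off and sometimes report something else, mostly with a low value. They report only what shows in the picture. A call takes as long as a camera call. They do not tell look-alikes from the thing itself.
- bot.search_frame(camera, thing): "bbox" ([left, top, width, height] in pixels, round what is visible of it).
Readings, each from a call of its own:
- bot.read_clock(): time.
- bot.read_joint_positions(): joint angles.
- bot.read_joint_vel(): joint speeds.
- bot.read_joint_efforts(): joint torques, N m.
- bot.read_position(): TCP position.
- bot.read_tool_rot(): TCP orientation.
- bot.read_ft_force(): force on the tool from outside, world axes, zero at the start.
- bot.read_moment(): the same for the moment, N m.
- bot.read_gripper_width(): opening from 0.0 (shut) to 1.0 (fully open).
- bot.read_finger_force(): force on a finger pad.
Only numpy, scipy, OpenCV 4.12 (cv2) and the standard library are available. Lean on these libraries where they do the work, as an engineer would, in place of code of your own. Each camera call takes 0.05 s, during which the arm holds its last target. There are 200 camera calls.

### The job

Lock the yellow gate arm of the inspection fixture: take the red-knobbed pin out of the white rack and lower it (do not drop it) down through the three aligned holes of the clevis - upper ear, arm eye, lower ear - until its collar rests flat on the upper ear, then let go. Leave the blue and the black pin hanging where they are.

Things in the scene. Friction and masses are not known exactly. Their poses are not given: they have to be found in the camera images.
- lock_pin: Red-knobbed pin, 190 g, hanging upright by its collar in a fixed white rack (top 110 mm above the table, 20 mm holes). Origin: on its axis, at the collar's underside; z up. Steel collar 48 mm wide, 0 to 5 mm above the origin; round knob 30 mm wide, 5 to 50 mm above; shaft 14 mm thick, 95 mm long, below. In the rack its x axis points across the row of pins. Lifting 100 mm clears the rack, 160 mm the other pins' knobs.
- clevis: Fixed fixture: two aluminium ears 80 mm square, upright on their -y side, between them the eye of a yellow arm running off to +y over a steel hub. 30 mm round holes through all three on one vertical axis. Origin: on that axis at table level; z up. Tops and undersides: upper ear 115, 103 mm; arm eye 82, 68; lower ear 47, 35; base plate top 12. Nothing here is higher than 115 mm or moves.
- blue_pin: Blue-knobbed short pin in the rack, to be left alone. Shaft 45 mm long, else shaped as the red pin, with the same origin and axes. The rack has three holes 80 mm apart, in a row along the pins' y axis; which pin hangs in which varies.
- black_pin: Black-knobbed short pin in the rack, to be left alone. Shaft 65 mm long, else shaped as the red pin, with the same origin and axes. The rack has three holes 80 mm apart, in a row along the pins' y axis; which pin hangs in which varies.
There are look-alikes about, which are no part of the job. Leave any orange or turquoise look-alike of the lock_pin alone.

How it is judged:
By the outcome, as a careful person would: the job done as asked, in the order asked, and still so for the second after the job is handed in, with the robot touching nothing.
It also fails if it takes over 40 s, if anything falls off the work surface, if the arm or the gripper's body presses on something with over 40 N, if the wrist force passes 120 N, or if a joint passes its speed limit or range.

## Working session

There is one attempt and no reset: what is moved stays moved. The work goes in short steps, each a Python script; the robot and the scene stay as the last script left them, time stands still between calls to the robot, and variables do not carry over. Pictures are saved under pics/ and viewed, at most 10 in all, crops included, and the job is handed in when it is done.

```bash
mkdir -p pics
python3 - <<'E'
from cell import bot
import cv2, numpy as np
for c in ["scene","top"]:
    im=bot.camera(c); cv2.imwrite(f"pics/{c}0.png",im[:,:,::-1])
    for t in ["lock_pin","blue_pin","black_pin","clevis"]:
        print(c,t,[(np.round(d["bbox"]).tolist(),round(d["confidence"],2)) for d in bot.search_frame(c,t)])
    k=bot.calibration(c); print(k)
print(bot.calibration("wrist"), bot.read_tool_rot(), bot.read_clock())
E
```

```text
scene lock_pin [([239.0, 298.0, 36.0, 45.0], 0.93), ([184.0, 252.0, 39.0, 62.0], 0.85), ([314.0, 334.0, 35.0, 57.0], 0.69), ([136.0, 294.0, 36.0, 62.0], 0.69), ([272.0, 401.0, 41.0, 57.0], 0.66)]
scene blue_pin [([268.0, 256.0, 34.0, 42.0], 0.8)]
scene black_pin [([212.0, 349.0, 36.0, 50.0], 0.78)]
scene clevis [([320.0, 106.0, 172.0, 160.0], 0.57)]
{'mtx': array([[572.81645457,   0.        , 321.051735  ],
       [  0.        , 572.81645457, 243.78997568],
       [  0.        ,   0.        ,   1.        ]]), 'k1': 8.316782095885168e-05, 'extrinsics': array([[ 0.87749166,  0.47949026, -0.0098731 , -0.39139284],
       [ 0.37051325, -0.69084203, -0.62085202, -0.14792973],
       [-0.30451325,  0.54113435, -0.78386561,  1.12827689],
       [ 0.        ,  0.        ,  0.        ,  1.        ]])}
top lock_pin [([438.0, 306.0, 36.0, 29.0], 0.89), ([383.0, 296.0, 33.0, 31.0], 0.78), ([397.0, 155.0, 24.0, 32.0], 0.77), ([407.0, 215.0, 30.0, 32.0], 0.74), ([448.0, 154.0, 39.0, 37.0], 0.64)]
top blue_pin [([354.0, 227.0, 30.0, 27.0], 0.95)]
top black_pin [([453.0, 214.0, 34.0, 26.0], 0.69)]
t
[... 413 characters left out ...]
212476,  0.7194951 ],
       [ 0.        ,  0.        ,  0.        ,  1.        ]])}
{'mtx': array([[333.89351145,   0.        , 320.07442633],
       [  0.        , 333.89351145, 240.88426099],
       [  0.        ,   0.        ,   1.        ]]), 'k1': -0.025737986798658623, 'hand_eye': array([[ 6.85854230e-04, -9.52923805e-01, -3.03209089e-01,
         7.69227332e-02],
       [ 9.99998887e-01,  1.05540701e-03, -1.05494527e-03,
         1.02572243e-03],
       [ 1.32529146e-03, -3.03208028e-01,  9.52923468e-01,
        -1.43049996e-01],
       [ 0.00000000e+00,  0.00000000e+00,  0.00000000e+00,
         1.00000000e+00]])} [-2.36788857e-05  9.90777545e-01  1.35498548e-01  8.36919638e-06] 0.5
```

View pics/scene0.png

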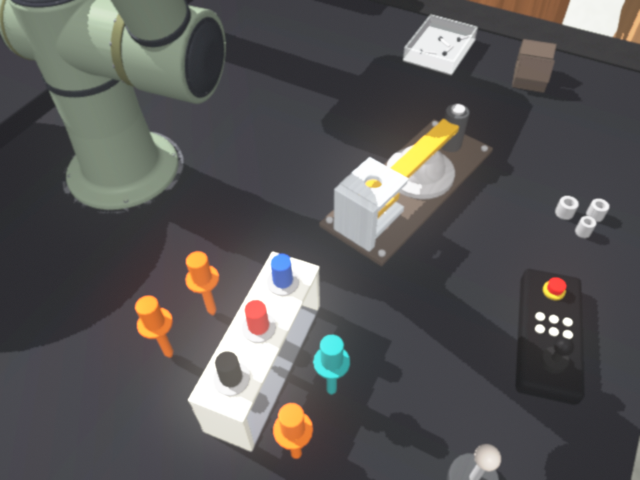

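View pics/top0.png

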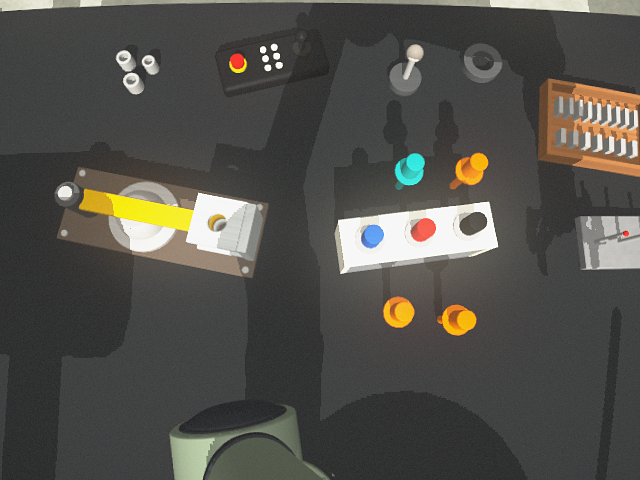

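The red pin could be confused with these, as (scene pixel / top pixel):
- Orange: (199,270) / (399,312), (152,315) / (459,320) and (292,425) / (471,168).
- Turquoise: (331,355) / (409,168).
- Red stop button: (556,287) / (237,62).

I choose the red knob in the middle of the white rack, at (257,318) / (424,230). The blue and black pins sit on either side of it. The clevis hole is at (372,184) / (217,223).

```bash
cat > h.py <<'E'
from cell import bot
import cv2, numpy as np
from scipy.spatial.transform import Rotation as R
from scipy.optimize import least_squares
def wristT():
    p=bot.read_position(); q=bot.read_tool_rot()
    T=np.eye(4); T[:3,:3]=R.from_quat(np.roll(q,-1)).as_matrix(); T[:3,3]=p
    return np.linalg.inv(T@bot.calibration("wrist")["hand_eye"])
def proj(X,c,E=None):
    k=bot.calibration(c); E=k["extrinsics"] if E is None else E
    P=np.atleast_2d(X)@E[:3,:3].T+E[:3,3]; s=P[:,:2]/P[:,2:]
    s=s*(1+k["k1"]*(s**2).sum(1,keepdims=True))
    return s*k["mtx"][0,0]+k["mtx"][:2,2]
def tri(obs):  # obs: list of (cam,uv,E)
    return least_squares(lambda X:np.ravel([proj(X,c,E)[0]-uv for c,uv,E in obs]),[.5,0,.1])
def onplane(uv,z,c,E=None):
    return np.append(least_squares(lambda x:proj([x[0],x[1],z],c,E)[0]-uv,[.4,0]).x,z)
def down(a): # tool down, tool y axis at world heading a
    x=np.array([np.sin(a),-np.cos(a),0]); y=np.array([np.cos(a),np.sin(a),0])
    return np.roll(R.from_matrix(np.c_[x,y,np.cross(x,y)]).as_quat(),1)
E
python3 - <<'E'
from h import *
ctr=lambda b:np.array([b[0]+b[2]/2,b[1]+b[3]/2])
def red(f,box):
    im=cv2.cvtColor(cv2.imread(f),cv2.COLOR_BGR2HSV);x,y,w,h=box
    m=np.zeros(im.shape[:2],np.uint8); m[y:y+h,x:x+w]=1
    m&=((im[...,1]>130)&(im[...,2]>60)).astype(np.uint8); ys,xs=np.nonzero(m); print(len(xs))
    return np.array([(xs.min()+xs.max())/2,(ys.min()+ys.max())/2])
for n,bs,bt in [("red",(239,290,36,50),(405,212,36,32)),("blue",(265,250,38,45),(354,220,36,34))]:
    a,b=red("pics/scene0.png",bs),red("pics/top0.png",bt); r=tri([("scene",a,None),("top",b,None)]); print(n,a,b,r.x,r.cost)
for n,a,b in [("black",(229,368),(473,224)),("hole",(372,184),(217,223)),("o1",(199,266),(400,311)),("o2",(150,312),(461,319)),("o3",(291,419),(476,164)),("tq",(332,350),(411,165)),("hub",(460,110),(67,193))]:
    r=tri([("scene",a,None),("top",b,None)]); print(n,r.x.round(4),r.cost)
E
```

```text
568
400
red [256. 317.] [423. 229.] [ 0.47310037 -0.22560086  0.14015167] 0.09959039651614485
430
349
blue [280.5 267.5] [372.5 236. ] [ 0.4621947  -0.14591479  0.14669585] 0.6519148604065297
black [ 0.4821 -0.3036  0.1399] 2.2608593863205746
hole [0.4911 0.0946 0.1083] 0.024417042241660712
o1 [ 0.35   -0.1872  0.1276] 0.12442243613072047
o2 [ 0.3363 -0.2807  0.1261] 0.22419495353322946
o3 [ 0.5814 -0.3202  0.1329] 0.5841700061041206
tq [ 0.5805 -0.2152  0.1281] 0.2385525280818809
hub [0.5481 0.3506 0.0994] 4.359190176010494
```

Run:
```python
from h import *
for a in (0.126,0.126-np.pi):
    print(a,[bot.solve_ik(p,down(a)) for p in ([.473,-.225,.28],[.491,.095,.25])])
a=0.126 
bot.move_pose([.491,.095,.27],down(a)) ; E1=wristT(); im=bot.camera("wrist"); cv2.imwrite("pics/w_cl.png",im[:,:,::-1]); print(proj([.491,.095,.115],"wrist",E1)); np.save("E1.npy",E1)
bot.move_pose([.473,-.2255,.28],down(a)) ; E2=wristT(); im=bot.camera("wrist"); cv2.imwrite("pics/w_pin.png",im[:,:,::-1]); print(proj([.473,-.2255,.135],"wrist",E2)); np.save("E2.npy",E2)
print(bot.read_clock())
a,b=cv2.imread("pics/w_cl.png"),cv2.imread("pics/w_pin.png")
cv2.imwrite("pics/both.png",np.hstack([a[100:440,120:520],b[100:440,120:520]]))
```

```text
0.126 [None, None]
-3.0155926535897932 [None, None]Traceback (most recent call last):
  File "<stdin>", line 5, in <module>
cell.PlanningError: the arm cannot take that pose within its joint ranges
```

```bash
sed -i 's/x=np.array(\[np.sin(a),-np.cos(a),0\])/x=np.array([-np.sin(a),np.cos(a),0])/' h.py
python3 - <<'E'
from h import *
A=[0.126,0.126-np.pi]; J=[[bot.solve_ik(p,down(a)) for p in ([.473,-.225,.28],[.491,.095,.27])] for a in A]; print(J)
a=min((max(abs(np.array(j)[:,5])),a) for j,a in zip(J,A) if all(x is not None for x in j))[1]; print(a)
bot.move_pose([.491,.095,.27],down(a)) ; E1=wristT(); im=bot.camera("wrist"); cv2.imwrite("pics/w_cl.png",im[:,:,::-1]); print(proj([.491,.095,.115],"wrist",E1)); np.save("E1.npy",E1)
bot.move_pose([.473,-.2255,.28],down(a)) ; E2=wristT(); im=bot.camera("wrist"); cv2.imwrite("pics/w_pin.png",im[:,:,::-1]); print(proj([.473,-.2255,.135],"wrist",E2)); np.save("E2.npy",E2)
print(bot.read_clock())
a,b=cv2.imread("pics/w_cl.png"),cv2.imread("pics/w_pin.png")
cv2.imwrite("pics/both.png",np.hstack([a[100:440,120:520],b[100:440,120:520]]))
E
```

```text
[[array([-0.58499019,  0.2491753 , -0.17260508,  1.14901595,  0.        ,
        0.85980614]), array([ 0.04341584,  0.20937742, -0.2499759 ,  1.11144301,  0.        ,
        1.48821216])], [array([-0.58499019,  0.2491753 , -0.17260508,  1.14901595,  0.        ,
       -2.28178651]), array([ 0.04341584,  0.20937742, -0.2499759 ,  1.11144301,  0.        ,
       -1.65338049])]]
0.126
[[320.61697604 221.62774832]]
[[320.38184048 226.17509086]]
4.35
```

View pics/both.png

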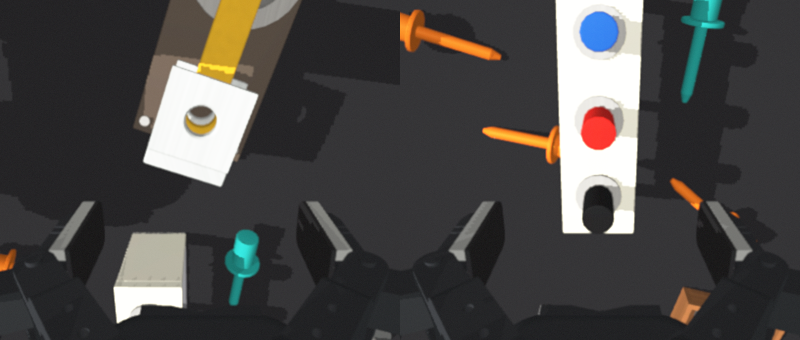

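The left crop puts the clevis hole at full-frame (320,220), and the right crop puts the red knob at (318,227). Both match the predictions to within about 2 px. The orange pins look odd here, so I'll check from the scene camera that nothing has been knocked over.

Run:
```python
from h import *
for n in ["scene","top"]:
    im=bot.camera(n); cv2.imwrite(f"pics/{n}1.png",im[:,:,::-1])
a,b=cv2.imread("pics/scene1.png"),cv2.imread("pics/top1.png")
cv2.imwrite("pics/chk.png",np.hstack([a[200:,80:400],b[100:380,320:600].copy() if 0 else b[100:380,300:560]]))if 0 else cv2.imwrite("pics/chk.png",np.hstack([a[180:480,80:400],b[90:390,300:600]]))
E2=np.load("E2.npy")
for n,p in dict(o1=[.35,-.1872,.1276],o2=[.3363,-.2807,.1261],o3=[.5814,-.32,.133],tq=[.58,-.215,.128]).items(): print(n,proj(p,"wrist",E2)-[120-400,100])
```

```text
o1 [[465.84008366  64.41369845]]
o2 [[451.32839418 161.55761002]]
o3 [[696.05394777 229.96233765]]
tq [[717.52919741 127.67129166]]
```

View pics/chk.png

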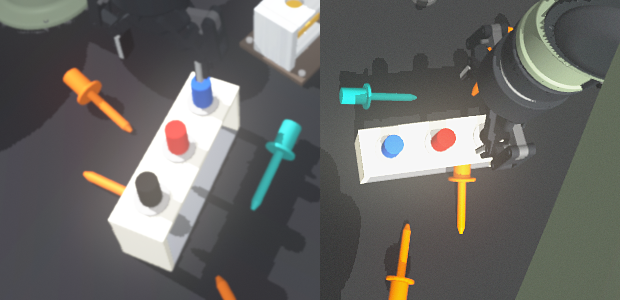

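All four look-alikes have toppled by themselves. They had been balancing on their tips, and I touched nothing. They now lie low on the table at crop (90,95), (105,182), (280,160) and (228,290). The rack and its three pins are undisturbed. Next I refine the pin and hole positions, then grasp.

Run:
```python
from h import *
E1,E2=np.load("E1.npy"),np.load("E2.npy")
def blob(f,uv,r,test):
    im=cv2.imread(f); m=test(im.astype(int)).astype(np.uint8); c=np.zeros_like(m); cv2.circle(c,tuple(uv),r,1,-1)
    n,l,s,_=cv2.connectedComponentsWithStats(m&c); i=1+np.argmax(s[1:,4]); return s[i],np.argwhere(l==i)[:,::-1]
redt=lambda i:(i[...,2]>90)&(i[...,2]>2*i[...,1])
s,_=blob("pics/w_pin.png",(318,227),45,redt); print("red",s)
# knob silhouette: project cylinder points and match bbox centre
th=np.linspace(0,2*np.pi,24,endpoint=False); cyl=np.array([[.015*np.cos(t),.015*np.sin(t),z] for t in th for z in(.115,.16)])
ring=np.array([[.015*np.cos(t),.015*np.sin(t),0] for t in th])
bc=lambda p:(p.min(0)+p.max(0))/2
obs=[("wrist",E2,s[:2]+(s[2:4]-1)/2)]
for c,uv in(("scene",(257,318)),("top",(424,230))):
    q,_=blob(f"pics/{c}0.png",uv,24,redt); obs.append((c,None,q[:2]+(q[2:4]-1)/2))
for o in obs: print("pin",o[0],least_squares(lambda x:bc(proj(cyl+[x[0],x[1],0],o[0],o[1]))-o[2],[.473,-.225]).x)
dark=lambda i:i.min(-1)<215
for thr in(190,215,230):
  s,p=blob("pics/w_cl.png",(320,220),24,lambda i:i.min(-1)<thr); e=s[:2]+(s[2:4]-1)/2
  print("hole",thr,s,least_squares(lambda x:bc(proj(ring+[x[0],x[1],.115],"wrist",E1))-e,[.491,.095]).x)
r=proj(ring+[.491,.095,.115],"wrist",E1); print("expected size",r.max(0)-r.min(0))
im=cv2.imread("pics/w_cl.png")[170:270,270:370]; cv2.imwrite("pics/hole.png",np.hstack([cv2.resize(im,None,fx=4,fy=4),cv2.resize(cv2.imread("pics/w_pin.png")[177:277,270:370],None,fx=4,fy=4)]))
```

```text
red [ 301  207   35   43 1169]
pin wrist [ 0.47106324 -0.2255392 ]
pin scene [ 0.47224678 -0.22452802]
pin top [ 0.47267704 -0.22598137]
hole 190 [304 205  33  32 798] [0.49033929 0.09577562]
hole 215 [303 205  34  32 848] [0.48988452 0.09571809]
hole 230 [303 204  34  34 903] [0.48988452 0.09571809]
expected size [32.42035875 31.44373815]
```

View pics/hole.png

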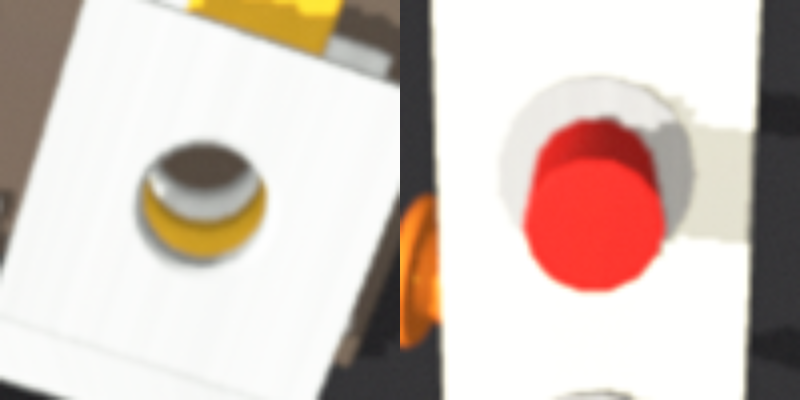

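The left crop shows a clean hole centred at (203,203), over the arm eye and lower ear. The right crop confirms the red knob, top disc at (595,225), with its steel collar in the white rack. Grasping now.

Run:
```python
from h import *
bot.set_gripper(.68,60)
bot.move_linear([.4717,-.2254,.20],speed=.12)
print(bot.move_linear([.4717,-.2254,.120],speed=.06,until_force=8),bot.read_position())
bot.set_gripper(0.0,60); print(bot.read_gripper_width(),bot.read_finger_force(),bot.read_ft_force())
bot.move_linear([.4717,-.2254,.160],speed=.05); print(bot.read_ft_force())
bot.move_linear([.4717,-.2254,.292],speed=.12)
print(bot.read_position(),bot.read_gripper_width(),bot.read_ft_force(),bot.read_clock())
E3=wristT();np.save("E3.npy",E3); im=bot.camera("wrist"); cv2.imwrite("pics/w_g.png",im[:,:,::-1]);s=bot.camera("scene");cv2.imwrite("pics/s_g.png",s[:,:,::-1])
cv2.imwrite("pics/g.png",np.hstack([im[100:480,120:520,::-1],s[80:460,80:460,::-1]]))
```

```text
False [ 0.47198854 -0.22557994  0.12040611]
0.3377841491678818 59.0071177482605 [-2.00538564  0.64113453  5.02315261]
[-0.07907848 -0.1986942  -3.10667863]
[ 0.47126576 -0.22510168  0.29114796] 0.334440690151772 [-0.76410663  0.13818806 -2.22626498] 9.7083
```

View pics/g.png

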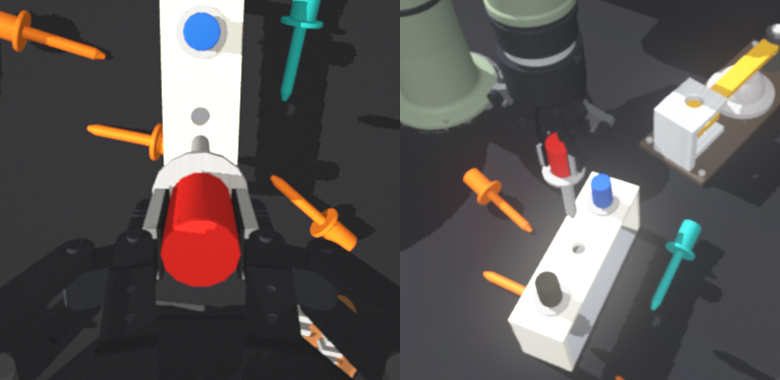

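Run:
```python
from h import *
E3=np.load("E3.npy"); p=np.array([.4713,-.2251,.2911-.010])
for n,d in dict(top=.05,coll=0,tip=-.095).items(): print(n,proj(p+[0,0,d],"wrist",E3)-[120,100],proj(p+[0,0,d],"scene")-[80-400,80])
a,b=cv2.imread("pics/w_g.png")[200:400,220:420],cv2.imread("pics/s_g.png")[190:310,190:310]
cv2.imwrite("pics/z.png",np.hstack([cv2.resize(a,(400,400)),cv2.resize(b,(400,400))]))
```

```text
top [[200.64890878 255.03690847]] [[556.53275302 141.61212771]]
coll [[200.78818006 193.39815103]] [[562.12773493 170.63609122]]
tip [[200.91106029 138.46442725]] [[571.07313362 217.04072176]]
```

View pics/z.png

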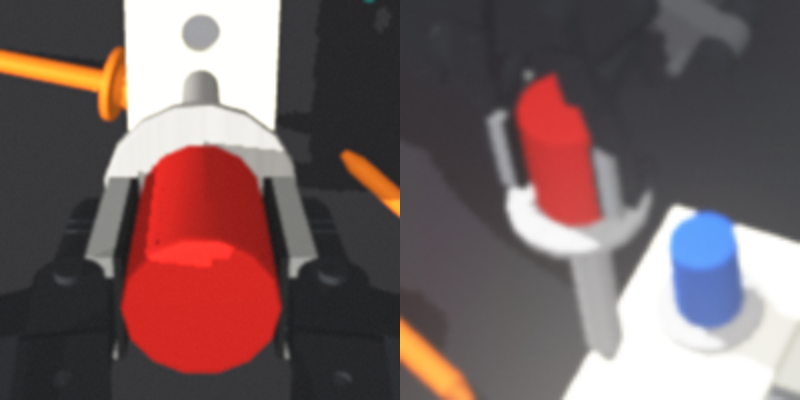

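The grasp is centred and upright: the tip, collar and knob top lie within about 2 px of their predicted places. Now I carry it over and lower it.

Run:
```python
from h import *
h=[.4903,.0957]
bot.move_linear(h+[.292],speed=.12); bot.move_linear(h+[.235],speed=.08); bot.wait(.3)
p=bot.read_position(); print(p); h=[2*h[0]-p[0],2*h[1]-p[1]]
print("early",bot.move_linear(h+[.140],speed=.05,until_force=6),bot.read_position(),bot.read_ft_force())
im=bot.camera("scene"); cv2.imwrite("pics/s_p.png",im[:,:,::-1])
if bot.read_position()[2]<.146:
    print("touch",bot.move_linear(h+[.115],speed=.02,until_force=5),bot.read_position(),bot.read_ft_force())
print(bot.read_clock())
```

```text
[0.49052915 0.09571523 0.23536268]
early False [0.49026289 0.09570752 0.14023483] [ 0.25015205 -0.36391903 -2.48913153]
touch True [0.48999102 0.09568729 0.12545016] [-0.689909   -0.08106385  4.10913782]
16.675
```

Run:
```python
from h import *
bot.set_gripper(.6); bot.wait(.3)
bot.move_linear([.490,.0957,.20],speed=.06); bot.move_linear([.490,.0957,.29],speed=.12); bot.wait(.3)
E=wristT(); w=bot.camera("wrist"); s=bot.camera("scene"); print(bot.read_clock(),bot.read_ft_force())
for d in(.165,.115): print(proj([.490,.0957,d],"wrist",E)-[120,100],proj([.490,.0957,d],"scene")-[250,60])
cv2.imwrite("pics/end.png",np.hstack([w[100:480,120:520,::-1],cv2.resize(s[60:250,250:450,::-1],(400,380))]))
```

```text
20.0333 [-0.52699604  0.04717709 -0.3739962 ]
[[201.51617819 131.52279861]] [[123.68549586  98.05454867]]
[[201.57638626 117.50389326]] [[121.79313473 120.52919287]]
```

View pics/end.png

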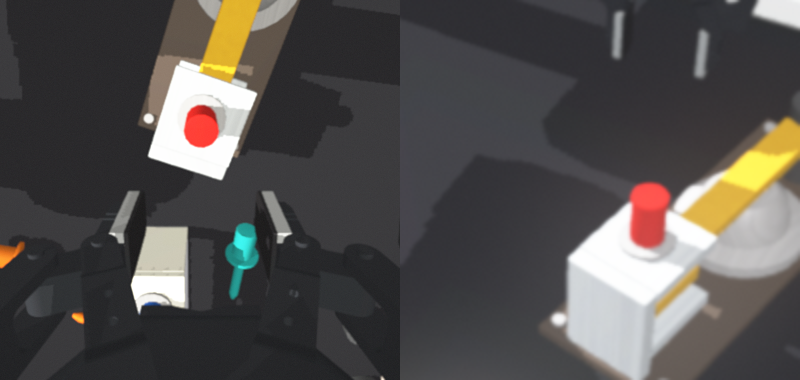

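The pin stands upright in the clevis, collar flat on the upper ear (knob at crop (201,126), predicted top (201,131)). The gripper is clear of it.

```bash
python3 -c "
from cell import bot
print(bot.close_job())"
```

```text
the job is handed in; nothing more can be done
None
```

The red pin is lowered through all three clevis holes with its collar flat on the upper ear and released, the blue and black pins were left in the rack, and the job was handed in at about 20 s; the four orange and turquoise look-alikes fell over early in the run with no sign that the arm touched them.

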